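Balance a casting arm on the ridge and mark its centre of mass

ROBOT

A 7-joint arm with a two-finger parallel gripper is mounted at the origin on the work surface. World frame = base frame: x ahead of the robot, y to its left, z up, the work surface at z = 0. Lengths are in m, angles in rad, forces in N, time in s.
With the tool pointing down it reaches from about 0.35 to 0.9 m from the base axis. Payload 8.1 kg.
Tool frame: the origin (TCP) lies midway between the tips of the shut fingers; the grasp point (between the pads) lies 19 mm behind it; z points along the fingers, y is the direction in which the jaws open and shut (so a half turn about z gives the same grasp; the last joint's range is limited). The gripper opens to 92 mm and grips with 3 to 60 N. Pads are 19 mm wide; open, the fingers measure 130 mm over their backs; the gripper's body (75 mm by 190 mm) begins 47 mm behind the grasp point.
Start: joints at [-1.376, 0.434, 0.025, 1.573, -0.012, 1.134, -0.075], TCP at [0.183, 0.597, 0.199] pointing down, gripper open.
Joint ranges: [-2.62, 2.62], [-0.44, 2.09], [-1.27, 1.32], [0.08, 2.57], [-1.32, 4.46], [0.12, 2], [-2.74, 2.74]. Speed limits (rad/s): [2.22, 2.22, 3.01, 3.01, 3.14, 3.14, 3.14].

INTERFACE

Orientations are given as a rotation vector (axis times angle).
In Python, from cell import arm gives the robot as it stands. The module is installed in compiled form; this text tells all that it offers.
- The arm moves only by the tool jog_arm, never from a script. Its argument "increments" is a list of rows, each an object with "slide": the shift along the tool's x, y, z in mm, a list of three; "roll": the turn about the tool's z in rad; "gripper": the opening, from 0 (shut) to 1 (fully open). In form: [{"slide": [x, y, z], "roll": roll, "gripper": gripper}, ...]. A call has exactly 10 rows; each row is the pose to reach, as a shift and turn from the pose commanded when the call began, along the tool's axes at that moment; what a row does not reach only later rows make up. A row lasts 1/12 s, in which the tool goes at most 41.7 mm and 7.16 degrees, less where a joint would pass 70% of its speed; a pose out of reach is approached as far as the arm can. A call with a gripper value outside its range is refused whole. The fingers move at their own pace and stop on an object; "newtons" is the grip in N (left out, the last holds). Time passes only in rows, so rows that repeat a pose let the fingers close, or fill a call up. It gives the time, the measured TCP pose, the force and the opening at its end, in the units of the state.
- arm.observe(): the state, without advancing time (a new reading comes with each control period).
- arm.get_image(name): name is "side" or "top" or "wrist"; returns a dict with "frame" (384x512x3 uint8, blue, green, red), "depth" (384x512 float32, m along the optical axis (not along the pixel's ray), 0 where there is no reading), "intrinsics" (3x3 intrinsics, pixels), "R" (3x3) and "t" (3): a world point X has camera coordinates R X + t; the wrist camera has in their place "hand_eye" (4x4, takes a point from camera to tool coordinates, whose origin is the TCP and whose axes are the flange's). Camera axes: x right, y down, z forward; pixel columns grow to the right and rows downward; lengths in m; the calibration is good to about 2 mm. The wrist camera is an equidistant fisheye: a pixel r from the principal point sees the ray r / f radians off the axis. A picture is of the moment at which its call begins: read the wrist's pose just before it.
- arm.sign_off(): hands the job in, once; it reports no verdict.
The state is a dict: "clock": time; "joints": joint angles; "dq": joint speeds; "joint_efforts": joint torques, N m; "position": TCP position; "ee_rot": TCP orientation; "force": force on the tool from outside, world axes, zero at the start; "ft_torque": the same for the moment, N m; "width": opening from 0.0 (shut) to 1.0 (fully open).
Only numpy, scipy, OpenCV 4.12 (cv2) and the standard library are available. Lean on these libraries where they do the work, as an engineer would, in place of code of your own. Each camera call takes 0.05 s, during which the arm holds its last target.

TASK

The casting arm has been left tipped over on the balancing stand. Slide it along the ridge, without lifting it off and without forcing it down, until it balances level by itself when let go, clear of the red stops. Then set the orange marker saddle astride the arm squarely over the ridge to mark the balance point, and leave the arm balanced with the saddle on it; do not disturb the other things on the bench.

Things in the scene. Friction and masses are not known exactly. Their poses are not given: they have to be found in the camera images.
- stand: Balancing stand, fixed to the bench: grey base plate 240 x 80 x 12 mm, origin at the centre of its underside, x along the plate and the arm lying on it, z up. The ridge is in its middle. At x = +88 and -88 mm stand the stops: posts with red caps 8 x 18 mm on soft damped plungers, tops 79 mm high when free, 74 mm when the arm lies on them. A level arm touches neither and stops rocking in seconds.
- ridge: The steel ridge on the stand; origin in the middle of its flat crest, 80 mm over the bench, axes as the stand's. The crest is 12 mm wide along the stand's x and 18 mm along y: the arm balances only with its centre of mass within about 5 mm of this point along the arm, else it tips about 0.07 rad onto a stop. Pressing the arm down on it with over 25 N is forcing it.
- casting_arm: Casting arm: loose aluminium bar 300 x 24 x 14 mm across the ridge, 0.45 to 0.75 kg in all. Origin: centre of its underside, at a black middle line; x towards the crucible end, z up. The end pieces' weights differ each time: its balance point is up to 30 mm from the line, either way. Its centre of mass starts 10 to 75 mm off the ridge, towards the low end. Origin above 98 mm: lifted off.
- crucible_end (a point): Centre of the bar's flat end face at +x, 150 mm from the middle, 7 mm above the underside; face 24 mm wide, 14 mm high. A terracotta crucible 34 mm wide, top 26 mm above the bar, stands 115 mm from the middle. A finger pushing here slides the bar, but its friction can keep the bar from tipping until it is backed off.
- weight_end (a point): Centre of the bar's flat end face at -x, 150 mm from the middle, 7 mm above the underside; face 24 mm wide, 14 mm high. A brass counterweight 32 mm wide, top 26 mm above the bar, stands 115 mm from the middle.
- saddle: Orange marker saddle, 30 g, on the bench: an inverted U 30 mm long (x), 42 mm wide (y); legs 5 mm thick, 9 mm long, under a 5 mm plate; the 32 mm gap between them runs along x and fits over the bar. A 14 x 14 mm post to grip stands on it, 14 to 50 mm above the feet. Origin midway between the feet, z up. Set astride, the plate lies on the bar's top and the origin 5 mm above the bar's underside.
- bur_drum: Bystander: round aluminium bur holder, 70 mm wide, 49 mm high with its burs; origin under its centre.
- lid_dish: Bystander: shallow aluminium dish, 76 mm wide, 22 mm high; origin under its centre.
- plaster_cast: Bystander: plaster tooth model 60 x 50 mm, 22 mm high; origin under its centre.
- spare_weight: Bystander: spare brass disc 36 mm wide, 14 mm high; origin under its centre.
- wax_knife: Bystander: small spatula 170 mm long, lying flat; origin under its middle.
- polish_jar: Bystander: small white jar with green cap, 52 mm wide, 55 mm high; origin under its centre.

How it is judged:
On the way:
1. the casting arm balances level on the ridge, let go, off both stops (angle between casting_arm's own z axis and vertical below 0.025 rad and contact force between casting_arm and ridge above 1 N and height (world z) of casting_arm above 0.076 m and angular speed of casting_arm below 0.15 rad/s and linear speed of casting_arm below 0.02 m/s and contact force between casting_arm and the fingers below 0.05 N and contact force between casting_arm and the arm below 0.05 N), for 0.4 s.
At the end, for the whole second after the job is handed in: The arm lies at rest, level within 0.025 rad on the ridge, off both stops; the saddle sits astride it, plate on the bar (origin 3 to 8 mm above its underside), in line within 0.15 rad, within 8 mm of the ridge's middle along the stand and 6 mm of the bar's centreline; nothing is held (angle between casting_arm's own z axis and vertical below 0.025 rad and contact force between casting_arm and ridge above 1 N and height (world z) of casting_arm above 0.076 m and angular speed of casting_arm below 0.15 rad/s and linear speed of each of casting_arm, saddle below 0.02 m/s and x of saddle in the frame of stand between -0.008 and 0.008 m and z of saddle in the frame of casting_arm between 0.003 and 0.008 m and y of saddle in the frame of casting_arm between -0.006 and 0.006 m and angle between the x axis of saddle and the x axis of casting_arm, either way round below 0.15 rad); the robot touches nothing.
It fails at once if the casting arm is lifted off the stand (its origin above 98 mm) (height (world z) of casting_arm above 0.098 m).
It fails at once if the robot forces the casting arm down on the ridge with more than 25 N, itself or through the saddle (contact force between casting_arm and ridge above 25 N and (contact force between casting_arm and the fingers above 8 N or contact force between casting_arm and the arm above 8 N or contact force between casting_arm and saddle above 8 N)).
It fails at once if a bystander is moved more than 25 mm (distance of any of bur_drum, lid_dish, plaster_cast, spare_weight, wax_knife, polish_jar from where it was at the start of the episode above 0.025 m).
It also fails if it takes over 67 s, if anything falls off the work surface, if the arm or the gripper's body presses on something with over 40 N, if the wrist force passes 120 N, or if a joint passes its speed limit or range.

## Working session

There is one attempt and no reset: what is moved stays moved. The work goes in short steps, Python scripts to look and compute and a tool call to move; the robot and the scene stay as the last step left them, time stands still between calls to the robot, and variables do not carry over. Pictures are saved under pics/ and viewed, and the job is handed in when it is done.

Besides the shell and the picture viewer there is one more tool, called after "Emit:" in YAML: its name, and indented under it one key for each argument. jog_arm: Moves the arm, as the interface text tells. Its arguments: {"type":"object","properties":{"increments":{"type":"array"},"newtons":{"type":"number"}},"required":["increments"]}

```bash
mkdir -p pics; cat > h.py <<'E'
import numpy as np, cv2, json
from cell import arm
from scipy.spatial.transform import Rotation as Ro
def snap(name,fn):
    s=arm.observe(); im=arm.get_image(name); cv2.imwrite('pics/'+fn+'.png',im['frame'])
    np.savez('pics/'+fn+'.npz',**im,pos=s['position'],rot=s['ee_rot']); return im
def world(im):
    d=im['depth'];K=im['intrinsics'];v,u=np.mgrid[:d.shape[0],:d.shape[1]]
    P=np.stack([(u-K[0,2])/K[0,0]*d,(v-K[1,2])/K[1,1]*d,d],-1)
    W=(P-im['t'])@im['R']; W[d==0]=np.nan; return W
E
python3 - <<'E'
from h import *
s=arm.observe();print(s['clock'],s['position'],s['ee_rot'],s['width'],s['force'])
for n in ['side','top']:
    im=snap(n,n+'0');print(im['R'],im['t'])
print(Ro.from_rotvec(s['ee_rot']).as_matrix())
E
```

```text
0.0 [0.18328257 0.59694834 0.19814909] [-4.66084014e-01 -3.10675541e+00  2.47294288e-03] 0.9986854220058266 [0.51390032 0.29382522 0.50261424]
[[ 0.98058736 -0.19543272  0.01595229]
 [-0.1312678  -0.71471436 -0.68698773]
 [ 0.14566122  0.67155747 -0.72649389]] [-0.54821119  0.15478862  0.81467173]
[[ 0.00192837 -0.9999875  -0.00461221]
 [-0.99171832 -0.00132009 -0.12842522]
 [ 0.12841752  0.00482167 -0.99170847]] [0.03987398 0.57540295 1.15567033]
[[-9.55977184e-01  2.93440851e-01 -3.02009510e-04]
 [ 2.93440960e-01  9.55975947e-01 -1.54666855e-03]
 [-1.65141908e-04 -1.56720181e-03 -9.99998758e-01]]
```

View pics/side0.png

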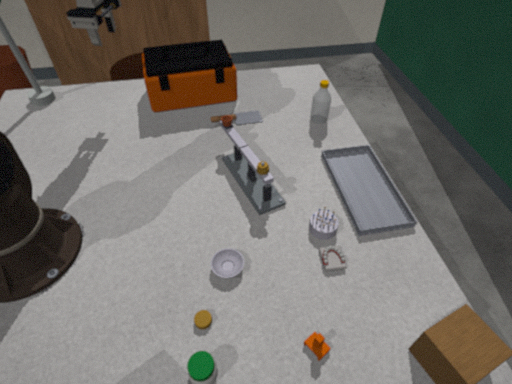

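View pics/top0.png

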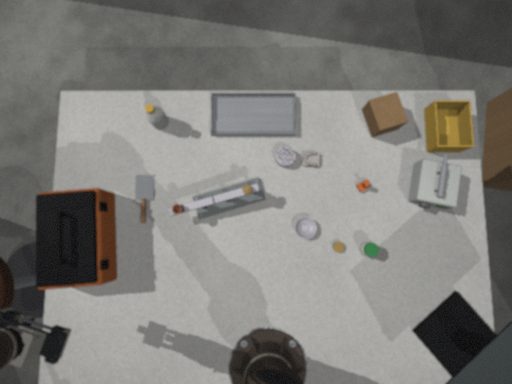

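The side view shows the bar across the stand, with the crucible at about (226,122) and the brass at (262,168). The saddle is at (317,345). In the top view the stand is at about (230,198) and the saddle at (363,185). I'll zoom in on both.

```bash
python3 - <<'E'
from h import *
a=cv2.imread('pics/side0.png');b=cv2.imread('pics/top0.png')
A=cv2.resize(a[95:220,190:320],None,fx=4,fy=4,interpolation=cv2.INTER_CUBIC)
cv2.imwrite('pics/sz.png',A)
B=cv2.resize(b[170:225,130:275],None,fx=5,fy=5,interpolation=cv2.INTER_CUBIC)
C=cv2.resize(b[165:205,340:385],None,fx=6,fy=6,interpolation=cv2.INTER_CUBIC)
D=np.zeros((B.shape[0]+C.shape[0],max(B.shape[1],C.shape[1]),3),np.uint8);D[:B.shape[0],:B.shape[1]]=B;D[B.shape[0]:,:C.shape[1]]=C
S=cv2.resize(a[325:365,295:340],None,fx=6,fy=6,interpolation=cv2.INTER_CUBIC);D[B.shape[0]:,300:300+S.shape[1]]=S
cv2.imwrite('pics/tz.png',D);print(A.shape,D.shape)
t=dict(np.load('pics/top0.npz'));W=world(t);s=dict(np.load('pics/side0.npz'));V=world(s)
for n,X in(('t',W),('s',V)):
  print(n)
  for u,v in ([(230,198),(248,190),(178,209),(363,185),(168,212),(300,300)] if n=='t' else [(262,168),(227,122),(317,345),(314,338),(245,150)]): print(u,v,X[v,u].round(4))
# stand points
def stats(X,m,l):
  p=X[m];p=p[~np.isnan(p).any(1)];print(l,len(p),p.mean(0).round(4),p.min(0).round(4),p.max(0).round(4))
for n,im,X in(('t',t,W),('s',s,V)):
  hsv=cv2.cvtColor(im['frame'],cv2.COLOR_BGR2HSV);o=(hsv[...,0]>4)&(hsv[...,0]<16)&(hsv[...,1]>180)
  reg=np.zeros(o.shape,bool)
  if n=='t':reg[165:205,345:385]=1
  else: reg[325:365,295:340]=1
  stats(X,o&reg,'saddle'+n);stats(X,o&reg&(X[...,2]>0.035),'post'+n);
  z=X[...,2]
  r=(np.hypot(X[...,0]-.49,X[...,1]-.1)<.25)
E
```

```text
(500, 520, 3) (515, 725, 3)
t
230 198 [0.5455 0.1237 0.0938]
248 190 [0.568  0.0655 0.1196]
178 209 [0.5096 0.2885 0.0978]
363 185 [ 0.5968 -0.321   0.035 ]
168 212 [5.068e-01 3.448e-01 4.000e-04]
300 300 [ 0.2128 -0.1071 -0.002 ]
s
262 168 [0.5679 0.0542 0.1209]
227 122 [0.5106 0.2735 0.1045]
317 345 [ 0.5945 -0.339   0.0352]
314 338 [ 0.5899 -0.3298  0.0476]
245 150 [0.5435 0.161  0.0907]<stdin>:16: RuntimeWarning: Mean of empty slice.
  ret = um.true_divide(
Traceback (most recent call last):
ValueError: zero-size array to reduction operation minimum which has no identity
```

View pics/sz.png

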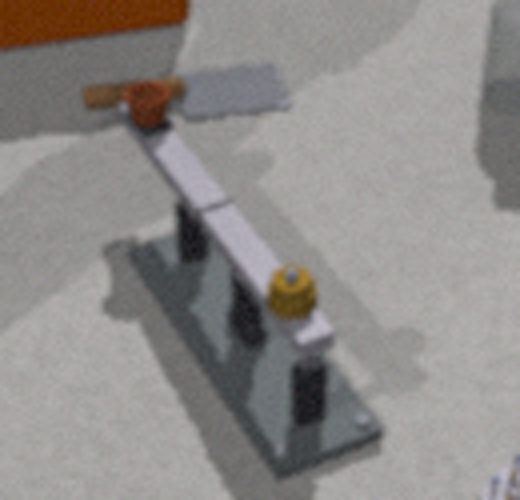

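View pics/tz.png

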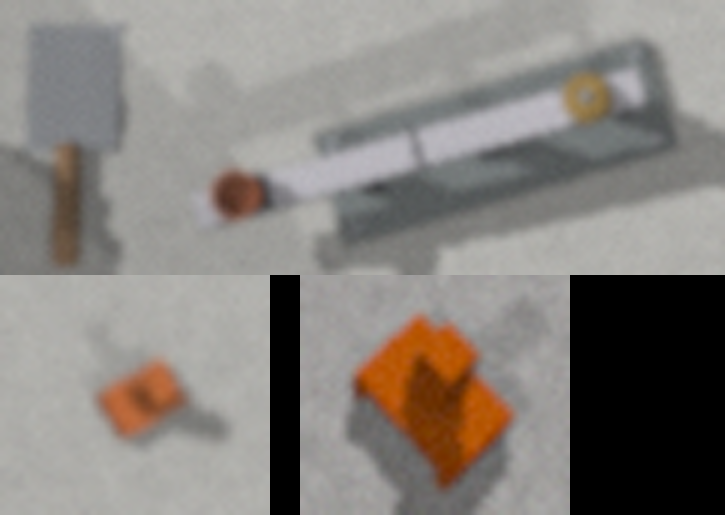

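The bar is well off towards the crucible side: the black line is at zoom (415,150) and the crucible end at the left. Next I fit the stand, bar and saddle from depth.

```bash
cat > m.py <<'E'
from h import *
def rect(p):
    (c,(w,h),a)=cv2.minAreaRect((p[:,:2]*1000).astype(np.float32)); 
    b=cv2.boxPoints((c,(w,h),a)); e=max((b[1]-b[0],b[2]-b[1]),key=np.linalg.norm)
    return np.round(c,1),round(w,1),round(h,1),round(np.degrees(np.arctan2(e[1],e[0]))%180,2)
def run(tf,sf):
  out={}
  for n,f in(('top',tf),('side',sf)):
    im=dict(np.load(f'pics/{f}.npz'));X=world(im);f=im['frame'].astype(int);sat=f.max(2)-f.min(2)
    z=X[...,2];near=(abs(X[...,0]-.53)<.12)&(abs(X[...,1]-.14)<.2)
    pl=near&(z>.006)&(z<.018)&(f.max(2)<150)&(X[...,1]<.27)&(X[...,1]>-.02); pl=cv2.morphologyEx(pl.astype(np.uint8),cv2.MORPH_OPEN,np.ones((2,2)))>0
    print(n,'plate',pl.sum(),rect(X[pl]),np.median(z[pl]))
    ba=near&(z>.075)&(z<.13); ba=cv2.morphologyEx(ba.astype(np.uint8),cv2.MORPH_OPEN,np.ones((2,2)))>0
    print(' bar',ba.sum(),rect(X[ba]))
    p=X[ba&(z<.112)&(f.max(2)>150)&(sat<60)];c=p[:,:2].mean(0);u=np.linalg.svd(p[:,:2]-c)[2][0]; u*=np.sign(u[1])
    s=(p[:,:2]-c)@u; k=np.polyfit(s,p[:,2],1);print(' axis',c.round(4),u.round(4),np.degrees(np.arctan2(u[1],u[0])).round(2),'slope',k.round(4),'s',s.min().round(4),s.max().round(4))
    sa=(abs(X[...,0]-.6)<.06)&(abs(X[...,1]+.33)<.06)&(sat>80)
    print(' saddle',sa.sum(),rect(X[sa]),np.nanmax(z[sa]),'post',X[sa&(z>.042)].mean(0).round(4),'plate',X[sa&(z<.025)].mean(0).round(4))
E
python3 - <<'E'
from m import *
run('top0','side0')
E
```

```text
top plate 980 (array([nan, nan]), 0.0, 0.0, np.float32(nan)) nan
 bar 746 (array([nan, nan]), 0.0, 0.0, np.float32(nan))
 axis [0.5396 0.1768] [-0.2768  0.9609] 106.07 slope [-0.1346  0.0863] s -0.152 0.1673
 saddle 83 (array([ 601.2, -329.9]), 26.2, 44.3, np.float32(121.21)) 0.05473275893694227 post [ 0.5981 -0.3269  0.0493] plate [ 0.598  -0.3233  0.0132]
side plate 1279 (array([553.9, 129.2]), 84.8, 236.7, np.float32(108.88)) nan
 bar 870 (array([558.3, 227.6]), 87.8, 393.6, np.float32(104.24))
 axis [0.5469 0.1621] [-0.2363  0.9717] 103.67 slope [-0.1115  0.0894] s -0.1341 0.2111
 saddle 379 (array([ 601.2, -330.2]), 35.8, 41.7, np.float32(119.67)) 0.05102774593916768 post [ 0.5978 -0.3321  0.0488] plate [ 0.598  -0.3343  0.0138]
```

```bash
python3 - <<'E'
from h import *
im=dict(np.load('pics/top0.npz'));X=world(im)
b=X[195:285,40:118].reshape(-1,3);b=b[b[:,2]>.05]
print(len(b),np.percentile(b,[1,50,99],axis=0).round(3))
for u,v in [(117,190),(117,285),(60,240),(105,205),(212,200),(213,199),(214,199)]: print(u,v,X[v,u].round(3))
# black line: darkest pixels along bar
K=im['intrinsics'];g=im['frame'].sum(2)
print(g[195:206,205:222])
E
```

```text
6356 [[0.283 0.507 0.056]
 [0.412 0.585 0.147]
 [0.548 0.693 0.186]]
117 190 [0.583 0.525 0.   ]
117 285 [ 0.26   0.509 -0.001]
60 240 [0.412 0.61  0.184]
105 205 [0.522 0.521 0.101]
212 200 [0.539 0.181 0.095]
213 199 [0.543 0.179 0.086]
214 199 [0.543 0.175 0.091]
[[354 350 363 364 372 376 356 373 404 444 474 491 516 529 543 537 551]
 [368 385 387 391 408 439 424 398 441 507 527 536 542 557 555 547 547]
 [404 424 454 464 485 500 483 434 461 528 549 550 554 560 551 549 547]
 [475 495 522 529 538 540 516 457 445 497 545 552 555 551 556 557 547]
 [535 541 551 554 552 555 529 463 420 477 537 550 547 543 549 545 541]
 [558 552 558 552 552 557 532 465 420 458 527 548 542 531 530 526 515]
 [553 551 558 553 558 559 535 494 434 437 504 531 510 501 467 460 445]
 [556 553 553 554 554 547 531 494 433 407 437 452 460 420 398 387 377]
 [551 553 545 536 537 516 486 448 393 355 361 373 385 373 364 361 367]
 [522 520 505 475 451 434 390 355 334 330 331 357 351 356 357 361 359]
 [448 439 409 371 346 323 297 294 287 314 320 336 348 356 354 358 357]]
```

Emit:
jog_arm:
  increments:
    - {"slide": [0,-20,-35],"roll": 0,"gripper": 0.5}
    - {"slide": [0,-50,-60],"roll": 0,"gripper": 0.2}
    - {"slide": [-35,-70,-60],"roll": 0.1,"gripper": 0}
    - {"slide": [-75,-80,-60],"roll": 0.2,"gripper": 0}
    - {"slide": [-115,-90,-60],"roll": 0.3,"gripper": 0}
    - {"slide": [-155,-100,-60],"roll": 0.4,"gripper": 0}
    - {"slide": [-195,-110,-60],"roll": 0.5,"gripper": 0}
    - {"slide": [-235,-120,-60],"roll": 0.6,"gripper": 0}
    - {"slide": [-275,-130,-60],"roll": 0.7,"gripper": 0}
    - {"slide": [-315,-135,-60],"roll": 0.8,"gripper": 0}

```text
clock: 0.93
position: [0.4463, 0.3738, 0.259]
ee_rot: [-1.647, -2.676, 0.001]
force: [1.4, -0.2, -0.2]
width: 0.325
```

```bash
python3 - <<'E'
from h import *
s=arm.observe();print(s['clock'],s['position'],Ro.from_rotvec(s['ee_rot']).as_matrix().round(4),s['joints'].round(2) if hasattr(s['joints'],'round') else s['joints'])
im=snap('wrist','w0');print(im['hand_eye'],im['intrinsics'])
E
```

```text
0.9333 [0.4462641  0.37379015 0.25899011] [[-4.506e-01  8.927e-01 -2.000e-04]
 [ 8.927e-01  4.506e-01 -3.000e-04]
 [-2.000e-04 -3.000e-04 -1.000e+00]] [-1.02  0.32  0.31  1.61 -0.1   1.22 -0.22]
[[ 2.08883101e-04 -9.62797557e-01 -2.70223649e-01  7.24778801e-02]
 [ 9.99999953e-01  1.40874905e-04  2.71068346e-04 -6.51155533e-04]
 [-2.22916210e-04 -2.70223693e-01  9.62797542e-01 -1.86329772e-01]
 [ 0.00000000e+00  0.00000000e+00  0.00000000e+00  1.00000000e+00]] [[297.31863964   0.         255.62436565]
 [  0.         297.31863964 195.45133184]
 [  0.           0.           1.        ]]
```

View pics/w0.png

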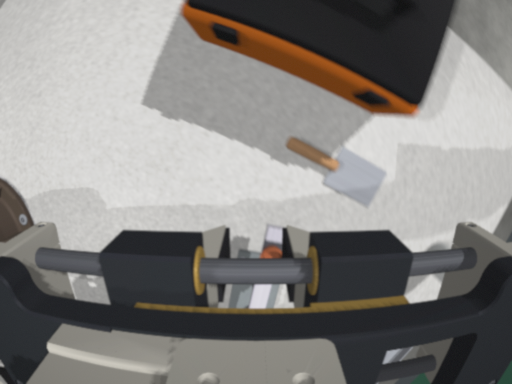

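The camera looks away from the bar in this orientation, so the side and top cameras have to do the measuring. I'll get the stand and bar by intersecting clicked corners with planes of known height.

```bash
cat >> h.py <<'E'
def ray(im,u,v,z):
    K=im['intrinsics'];d=im['R'].T@np.array([(u-K[0,2])/K[0,0],(v-K[1,2])/K[1,1],1]);c=-im['R'].T@im['t']
    return c+d*(z-c[2])/d[2]
def zz(f,o,p): return ((p[0]+.5)/f-.5+o[0],(p[1]+.5)/f-.5+o[1])
E
python3 - <<'E'
from h import *
t=dict(np.load('pics/top0.npz'));s=dict(np.load('pics/side0.npz'))
C=[ray(t,*zz(5,(130,170),p),.012)[:2] for p in [(318,137),(345,240),(645,38),(675,145)]]
C=np.array(C);print('top',C.round(4),C.mean(0).round(4),[np.linalg.norm(C[i]-C[j]).round(4) for i,j in((0,1),(2,3),(0,2),(1,3))])
for i,j in((2,0),(3,1)): d=C[j]-C[i];print(np.degrees(np.arctan2(d[1],d[0])))
C=np.array([ray(s,*zz(4,(190,95),p),.012)[:2] for p in [(128,243),(280,465),(383,432)]])
print('side',C.round(4),((C[0]+C[2])/2).round(4),np.linalg.norm(C[1]-C[0]),np.linalg.norm(C[1]-C[2]))
d=C[0]-C[1];print(np.degrees(np.arctan2(d[1],d[0])))
print('line top',ray(t,*zz(5,(130,170),(416,150)),.092),'ends',ray(t,*zz(5,(130,170),(198,212)),.084),ray(t,*zz(5,(130,170),(643,85)),.103))
print('line side',ray(s,*zz(4,(190,95),(218,206)),.092),'ends',ray(s,*zz(4,(190,95),(316,330)),.103),ray(s,*zz(4,(190,95),(130,107)),.084))
# bar colour mask, rect via mask of bar+caps in top
E
```

```text
top [[0.5578 0.2568]
 [0.487  0.2366]
 [0.627  0.0319]
 [0.5526 0.0113]] [0.5561 0.1342] [np.float64(0.0736), np.float64(0.0773), np.float64(0.2353), np.float64(0.2347)]
107.12325978190974
106.2168104377967
side [[0.485  0.2393]
 [0.5551 0.0117]
 [0.6263 0.0266]] [0.5557 0.133 ] 0.23820299031399944 0.07279529472988268
107.10736438683139
line top [0.5404775  0.17899913 0.092     ] ends [0.5010043  0.31969671 0.084     ] [0.58121681 0.03342513 0.103     ]
line side [0.54354443 0.17552445 0.092     ] ends [0.58140262 0.03824165 0.103     ] [0.4993387  0.30676723 0.084     ]
```

Emit:
jog_arm:
  increments:
    - {"slide": [-10,8,20],"roll": 0.05,"gripper": 0}
    - {"slide": [-20,16,45],"roll": 0.1,"gripper": 0}
    - {"slide": [-30,24,70],"roll": 0.15,"gripper": 0}
    - {"slide": [-40,30,95],"roll": 0.185,"gripper": 0}
    - {"slide": [-45,30,120],"roll": 0.185,"gripper": 0}
    - {"slide": [-45,30,145],"roll": 0.185,"gripper": 0}
    - {"slide": [-45,30,165],"roll": 0.185,"gripper": 0}
    - {"slide": [-45,30,180],"roll": 0.185,"gripper": 0}
    - {"slide": [-45,30,190],"roll": 0.185,"gripper": 0}
    - {"slide": [-45,30,190],"roll": 0.185,"gripper": 0}

```text
clock: 1.82
position: [0.4906, 0.3488, 0.0666]
ee_rot: [-1.879, -2.517, 0.006]
force: [0.4, 0.6, -0.6]
width: 0.002
```

```bash
cat >> h.py <<'E'
S0=np.array([.556,.1335]);U=np.array([-.284,.959]);N=np.array([.959,.284])
def st():
    s=arm.observe();p=s['position'];R=Ro.from_rotvec(s['ee_rot']).as_matrix()
    print('t',round(s['clock'],2),'pos',np.round(p,4),'s,n mm',round(1000*(p[:2]-S0)@U,1),round(1000*(p[:2]-S0)@N,1),'xang',round(np.degrees(np.arctan2(R[1,0],R[0,0])),2),'F',np.round(s['force'],1),'w',round(s['width'],3))
E
python3 - <<'E'
from h import *
st();a=snap('side','s1')['frame']
cv2.imwrite('pics/s1z.png',cv2.resize(a[80:220,190:320],None,fx=4,fy=4,interpolation=cv2.INTER_CUBIC))
E
```

```text
t 1.82 pos [0.4906 0.3488 0.0666] s,n mm 225.1 -1.6 xang 106.53 F [ 0.4  0.6 -0.6] w 0.002
```

View pics/s1z.png

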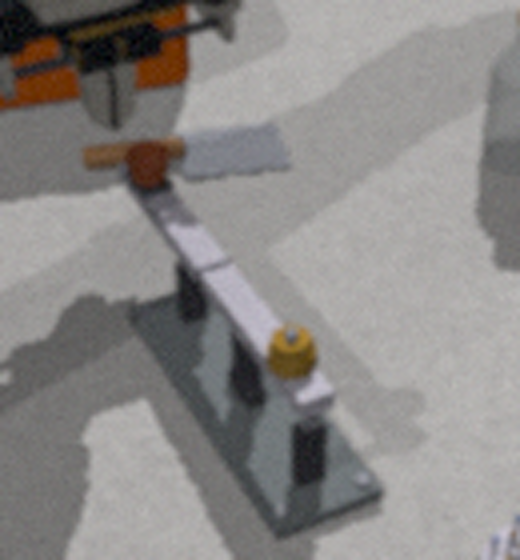

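The finger lines up with the crucible end and sits just beyond it, at zoom (115,120). I'll make the first push now and back off afterwards.

Emit:
jog_arm:
  increments:
    - {"slide": [-8,0,0],"roll": 0,"gripper": 0}
    - {"slide": [-14,0,0],"roll": 0,"gripper": 0}
    - {"slide": [-18,0,0],"roll": 0,"gripper": 0}
    - {"slide": [-22,0,0],"roll": 0,"gripper": 0}
    - {"slide": [-25,0,0],"roll": 0,"gripper": 0}
    - {"slide": [-28,0,0],"roll": 0,"gripper": 0}
    - {"slide": [-31,0,0],"roll": 0,"gripper": 0}
    - {"slide": [-33,0,0],"roll": 0,"gripper": 0}
    - {"slide": [-27,0,0],"roll": 0,"gripper": 0}
    - {"slide": [-27,0,0],"roll": 0,"gripper": 0}

```text
clock: 2.7
position: [0.4993, 0.3251, 0.0689]
ee_rot: [-1.878, -2.517, -0.001]
force: [-0.5, 0.9, -0.4]
width: 0.004
```

```bash
cat >> h.py <<'E'
def tilt(fn):
    im=snap('side',fn);X=world(im);f=im['frame'].astype(int);sat=f.max(2)-f.min(2)
    s=(X[...,:2]-S0)@U;n=(X[...,:2]-S0)@N;z=X[...,2]
    m=(abs(n)<.007)&(abs(s)<.13)&(z>.08)&(z<.11)&(sat<50)&(f.max(2)>90)
    k=np.polyfit(s[m],z[m],1)
    for _ in range(3):
        r=z-np.polyval(k,s);mm=m&(abs(r)<.005);k=np.polyfit(s[mm],z[mm],1)
    # brass & crucible centroids
    hsv=cv2.cvtColor(im['frame'],cv2.COLOR_BGR2HSV)
    w=(abs(n)<.03)&(abs(s)<.25)&(z>.085)
    br=w&(hsv[...,0]>16)&(hsv[...,0]<30)&(hsv[...,1]>110);cr=w&((hsv[...,0]<14))&(hsv[...,1]>110)
    o=lambda q:(q.sum(),(1000*s[q].mean()).round(1),(1000*n[q].mean()).round(1),(1000*np.percentile(z[q],90)).round(1)) if q.any() else None
    print('slope %.4f z0 %.4f n=%d'%(k[0],k[1],mm.sum()),'brass',o(br),'cruc',o(cr))
    a=im['frame'];cv2.imwrite('pics/'+fn+'z.png',cv2.resize(a[80:220,190:320],None,fx=4,fy=4,interpolation=cv2.INTER_CUBIC))
E
python3 - <<'E'
from h import *
st();tilt('s2')
E
```

```text
t 2.7 pos [0.4993 0.3251 0.0689] s,n mm 199.9 0.0 xang 106.55 F [-0.5  0.9 -0.4] w 0.004
slope -0.0724 z0 0.0938 n=226 brass (np.int64(221), np.float64(60.7), np.float64(-4.9), np.float64(388.6)) cruc (np.int64(157), np.float64(162.3), np.float64(-0.0), np.float64(385.8))
```

View pics/s2z.png

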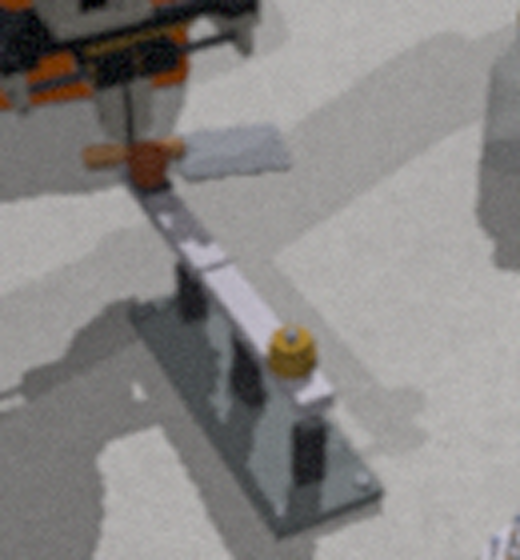

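The slope reads -0.072, so the bar is still on the crucible-side stop, and the black line has hardly moved from (215,266). I'll push on in steps.

Emit:
jog_arm:
  increments:
    - {"slide": [-4,0,0],"roll": 0,"gripper": 0}
    - {"slide": [-7,0,0],"roll": 0,"gripper": 0}
    - {"slide": [-10,0,0],"roll": 0,"gripper": 0}
    - {"slide": [-13,0,0],"roll": 0,"gripper": 0}
    - {"slide": [-16,0,0],"roll": 0,"gripper": 0}
    - {"slide": [-18,0,0],"roll": 0,"gripper": 0}
    - {"slide": [-20,0,0],"roll": 0,"gripper": 0}
    - {"slide": [-20,0,0],"roll": 0,"gripper": 0}
    - {"slide": [-20,0,0],"roll": 0,"gripper": 0}
    - {"slide": [-20,0,0],"roll": 0,"gripper": 0}

```text
clock: 3.58
position: [0.5055, 0.3055, 0.0692]
ee_rot: [-1.879, -2.517, -0.002]
force: [-1.9, 4.4, 2.2]
width: 0.007
```

```bash
sed -i "s/&(z>.085)/\&(z>.085)\&(z<.14)/" h.py; python3 - <<'E'
from h import *
st();tilt('s3')
E
```

```text
t 3.58 pos [0.5055 0.3055 0.0692] s,n mm 179.3 0.4 xang 106.53 F [-1.9  4.4  2.2] w 0.007
slope -0.0769 z0 0.0939 n=247 brass (np.int64(103), np.float64(-85.4), np.float64(-8.3), np.float64(122.2)) cruc (np.int64(93), np.float64(150.6), np.float64(-0.6), np.float64(108.1))
```

View pics/s3z.png

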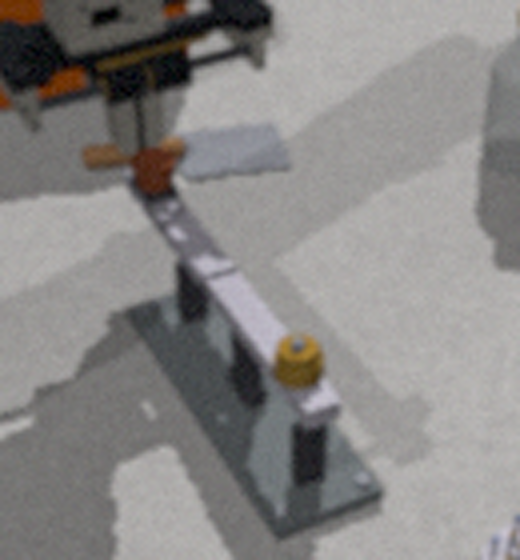

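Emit:
jog_arm:
  increments:
    - {"slide": [-2,0,0],"roll": 0,"gripper": 0}
    - {"slide": [-4,0,0],"roll": 0,"gripper": 0}
    - {"slide": [-6,0,0],"roll": 0,"gripper": 0}
    - {"slide": [-7,0,0],"roll": 0,"gripper": 0}
    - {"slide": [-7,0,0],"roll": 0,"gripper": 0}
    - {"slide": [-2,0,0],"roll": 0,"gripper": 0}
    - {"slide": [2,0,0],"roll": 0,"gripper": 0}
    - {"slide": [2,0,0],"roll": 0,"gripper": 0}
    - {"slide": [2,0,0],"roll": 0,"gripper": 0}
    - {"slide": [2,0,0],"roll": 0,"gripper": 0}

```text
clock: 4.47
position: [0.5049, 0.3059, 0.0687]
ee_rot: [1.88, 2.517, -0.001]
force: [0.3, -0.4, -0.5]
width: 0.003
```

```bash
python3 - <<'E'
from h import *
st();tilt('s4')
E
```

```text
t 4.47 pos [0.5049 0.3059 0.0687] s,n mm 179.8 -0.0 xang 106.48 F [ 0.3 -0.4 -0.5] w 0.003
slope -0.0749 z0 0.0939 n=251 brass (np.int64(106), np.float64(-91.8), np.float64(-8.2), np.float64(121.9)) cruc (np.int64(90), np.float64(143.5), np.float64(0.0), np.float64(108.9))
```

Emit:
jog_arm:
  increments:
    - {"slide": [-6,0,0],"roll": 0,"gripper": 0}
    - {"slide": [-10,0,0],"roll": 0,"gripper": 0}
    - {"slide": [-13,0,0],"roll": 0,"gripper": 0}
    - {"slide": [-15,0,0],"roll": 0,"gripper": 0}
    - {"slide": [-16,0,0],"roll": 0,"gripper": 0}
    - {"slide": [-12,0,0],"roll": 0,"gripper": 0}
    - {"slide": [-6,0,0],"roll": 0,"gripper": 0}
    - {"slide": [-6,0,0],"roll": 0,"gripper": 0}
    - {"slide": [-6,0,0],"roll": 0,"gripper": 0}
    - {"slide": [-6,0,0],"roll": 0,"gripper": 0}

```text
clock: 5.35
position: [0.5066, 0.3004, 0.0688]
ee_rot: [1.88, 2.517, -0.001]
force: [-0.6, -1.0, 0.1]
width: 0.003
```

```bash
python3 - <<'E'
from h import *
st();tilt('s5')
E
```

```text
t 5.35 pos [0.5066 0.3004 0.0688] s,n mm 174.1 -0.0 xang 106.5 F [-0.6 -1.   0.1] w 0.003
slope -0.0693 z0 0.0939 n=256 brass (np.int64(107), np.float64(-99.1), np.float64(-8.6), np.float64(122.2)) cruc (np.int64(89), np.float64(136.1), np.float64(0.2), np.float64(109.8))
```

Emit:
jog_arm:
  increments:
    - {"slide": [-6,0,0],"roll": 0,"gripper": 0}
    - {"slide": [-10,0,0],"roll": 0,"gripper": 0}
    - {"slide": [-13,0,0],"roll": 0,"gripper": 0}
    - {"slide": [-15,0,0],"roll": 0,"gripper": 0}
    - {"slide": [-16,0,0],"roll": 0,"gripper": 0}
    - {"slide": [-12,0,0],"roll": 0,"gripper": 0}
    - {"slide": [-6,0,0],"roll": 0,"gripper": 0}
    - {"slide": [-6,0,0],"roll": 0,"gripper": 0}
    - {"slide": [-6,0,0],"roll": 0,"gripper": 0}
    - {"slide": [-6,0,0],"roll": 0,"gripper": 0}

```text
clock: 6.23
position: [0.5083, 0.2947, 0.0688]
ee_rot: [1.879, 2.517, -0.001]
force: [0.6, -0.0, 0.2]
width: 0.008
```

```bash
python3 - <<'E'
from h import *
st();tilt('s6')
E
```

```text
t 6.23 pos [0.5083 0.2947 0.0688] s,n mm 168.1 0.1 xang 106.5 F [ 0.6 -0.   0.2] w 0.008
slope -0.0726 z0 0.0937 n=239 brass (np.int64(107), np.float64(-105.3), np.float64(-9.4), np.float64(122.9)) cruc (np.int64(91), np.float64(130.6), np.float64(0.4), np.float64(110.4))
```

Emit:
jog_arm:
  increments:
    - {"slide": [-6,0,0],"roll": 0,"gripper": 0}
    - {"slide": [-10,0,0],"roll": 0,"gripper": 0}
    - {"slide": [-13,0,0],"roll": 0,"gripper": 0}
    - {"slide": [-15,0,0],"roll": 0,"gripper": 0}
    - {"slide": [-16,0,0],"roll": 0,"gripper": 0}
    - {"slide": [-12,0,0],"roll": 0,"gripper": 0}
    - {"slide": [-6,0,0],"roll": 0,"gripper": 0}
    - {"slide": [-6,0,0],"roll": 0,"gripper": 0}
    - {"slide": [-6,0,0],"roll": 0,"gripper": 0}
    - {"slide": [-6,0,0],"roll": 0,"gripper": 0}

```text
clock: 7.12
position: [0.51, 0.2889, 0.0688]
ee_rot: [1.88, 2.517, -0.001]
force: [-0.1, -0.3, -0.8]
width: 0.006
```

```bash
python3 - <<'E'
from h import *
st();tilt('s7')
E
```

```text
t 7.12 pos [0.51   0.2889 0.0688] s,n mm 162.1 0.0 xang 106.5 F [-0.1 -0.3 -0.8] w 0.006
slope -0.0710 z0 0.0939 n=243 brass (np.int64(108), np.float64(-111.1), np.float64(-9.5), np.float64(122.8)) cruc (np.int64(85), np.float64(125.1), np.float64(1.1), np.float64(110.7))
```

View pics/s7z.png

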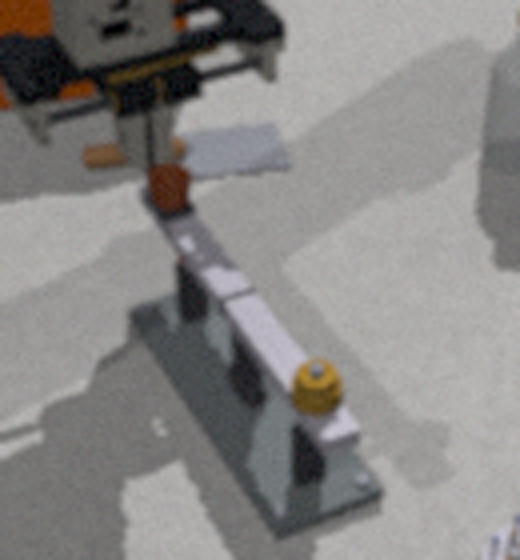

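The bar is still tipped to the crucible side and slides cleanly, with its middle now about 9 mm from the ridge. I'll keep going.

Emit:
jog_arm:
  increments:
    - {"slide": [-6,0,0],"roll": 0,"gripper": 0}
    - {"slide": [-10,0,0],"roll": 0,"gripper": 0}
    - {"slide": [-13,0,0],"roll": 0,"gripper": 0}
    - {"slide": [-15,0,0],"roll": 0,"gripper": 0}
    - {"slide": [-16,0,0],"roll": 0,"gripper": 0}
    - {"slide": [-12,0,0],"roll": 0,"gripper": 0}
    - {"slide": [-6,0,0],"roll": 0,"gripper": 0}
    - {"slide": [-6,0,0],"roll": 0,"gripper": 0}
    - {"slide": [-6,0,0],"roll": 0,"gripper": 0}
    - {"slide": [-6,0,0],"roll": 0,"gripper": 0}

```text
clock: 8.0
position: [0.5117, 0.2831, 0.0688]
ee_rot: [1.88, 2.517, -0.001]
force: [0.1, -0.4, 0.1]
width: 0.005
```

```bash
python3 - <<'E'
from h import *
st();tilt('s8')
E
```

```text
t 8.0 pos [0.5117 0.2831 0.0688] s,n mm 156.1 0.0 xang 106.5 F [ 0.1 -0.4  0.1] w 0.005
slope -0.0717 z0 0.0938 n=235 brass (np.int64(112), np.float64(-116.8), np.float64(-10.5), np.float64(124.0)) cruc (np.int64(90), np.float64(119.2), np.float64(0.7), np.float64(111.1))
```

Emit:
jog_arm:
  increments:
    - {"slide": [-6,0,0],"roll": 0,"gripper": 0}
    - {"slide": [-10,0,0],"roll": 0,"gripper": 0}
    - {"slide": [-13,0,0],"roll": 0,"gripper": 0}
    - {"slide": [-15,0,0],"roll": 0,"gripper": 0}
    - {"slide": [-16,0,0],"roll": 0,"gripper": 0}
    - {"slide": [-12,0,0],"roll": 0,"gripper": 0}
    - {"slide": [-6,0,0],"roll": 0,"gripper": 0}
    - {"slide": [-6,0,0],"roll": 0,"gripper": 0}
    - {"slide": [-6,0,0],"roll": 0,"gripper": 0}
    - {"slide": [-6,0,0],"roll": 0,"gripper": 0}

```text
clock: 8.88
position: [0.5134, 0.2774, 0.0688]
ee_rot: [1.88, 2.517, -0.001]
force: [-0.4, 0.7, 0.1]
width: 0.002
```

```bash
python3 - <<'E'
from h import *
st();tilt('s9')
E
```

```text
t 8.88 pos [0.5134 0.2774 0.0688] s,n mm 150.1 0.0 xang 106.5 F [-0.4  0.7  0.1] w 0.002
slope -0.0702 z0 0.0939 n=226 brass (np.int64(113), np.float64(-122.9), np.float64(-11.1), np.float64(123.4)) cruc (np.int64(92), np.float64(112.6), np.float64(0.9), np.float64(111.2))
```

Emit:
jog_arm:
  increments:
    - {"slide": [-6,0,0],"roll": 0,"gripper": 0}
    - {"slide": [-10,0,0],"roll": 0,"gripper": 0}
    - {"slide": [-13,0,0],"roll": 0,"gripper": 0}
    - {"slide": [-15,0,0],"roll": 0,"gripper": 0}
    - {"slide": [-16,0,0],"roll": 0,"gripper": 0}
    - {"slide": [-12,0,0],"roll": 0,"gripper": 0}
    - {"slide": [-6,0,0],"roll": 0,"gripper": 0}
    - {"slide": [-6,0,0],"roll": 0,"gripper": 0}
    - {"slide": [-6,0,0],"roll": 0,"gripper": 0}
    - {"slide": [-6,0,0],"roll": 0,"gripper": 0}

```text
clock: 9.77
position: [0.5151, 0.2717, 0.0688]
ee_rot: [1.879, 2.517, -0.001]
force: [0.1, 0.7, 0.1]
width: 0.003
```

```bash
python3 - <<'E'
from h import *
st();tilt('s10')
E
```

```text
t 9.77 pos [0.5151 0.2717 0.0688] s,n mm 144.1 0.0 xang 106.5 F [0.1 0.7 0.1] w 0.003
slope -0.0689 z0 0.0938 n=222 brass (np.int64(113), np.float64(-128.7), np.float64(-12.2), np.float64(124.0)) cruc (np.int64(93), np.float64(106.8), np.float64(1.2), np.float64(112.6))
```

Emit:
jog_arm:
  increments:
    - {"slide": [-6,0,0],"roll": 0,"gripper": 0}
    - {"slide": [-10,0,0],"roll": 0,"gripper": 0}
    - {"slide": [-13,0,0],"roll": 0,"gripper": 0}
    - {"slide": [-15,0,0],"roll": 0,"gripper": 0}
    - {"slide": [-16,0,0],"roll": 0,"gripper": 0}
    - {"slide": [-12,0,0],"roll": 0,"gripper": 0}
    - {"slide": [-6,0,0],"roll": 0,"gripper": 0}
    - {"slide": [-6,0,0],"roll": 0,"gripper": 0}
    - {"slide": [-6,0,0],"roll": 0,"gripper": 0}
    - {"slide": [-6,0,0],"roll": 0,"gripper": 0}

```text
clock: 10.65
position: [0.5167, 0.2659, 0.0688]
ee_rot: [1.88, 2.517, -0.001]
force: [-1.0, 0.2, 0.7]
width: 0.005
```

```bash
python3 - <<'E'
from h import *
st();tilt('s11')
E
```

```text
t 10.65 pos [0.5167 0.2659 0.0688] s,n mm 138.1 -0.0 xang 106.5 F [-1.   0.2  0.7] w 0.005
slope 0.0093 z0 0.0934 n=242 brass (np.int64(111), np.float64(-136.8), np.float64(-13.6), np.float64(114.1)) cruc (np.int64(99), np.float64(98.8), np.float64(1.6), np.float64(120.2))
```

View pics/s11z.png

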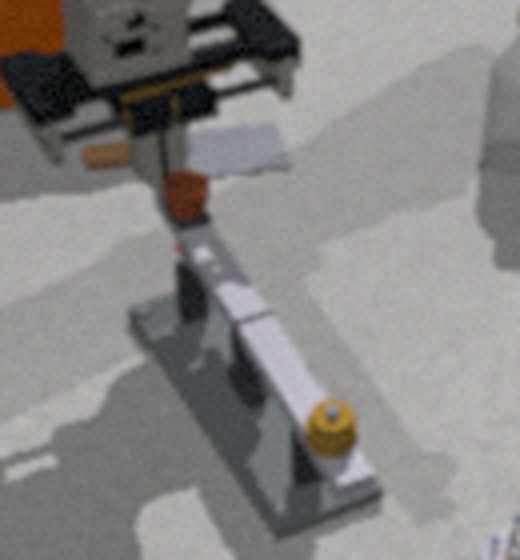

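The red cap under the crucible side shows at (180,247) and the slope is about +0.009, so the bar is level or passing through. I'll back off and wait to see which.

Emit:
jog_arm:
  increments:
    - {"slide": [4,0,0],"roll": 0,"gripper": 0}
    - {"slide": [10,0,0],"roll": 0,"gripper": 0}
    - {"slide": [20,0,0],"roll": 0,"gripper": 0}
    - {"slide": [30,0,0],"roll": 0,"gripper": 0}
    - {"slide": [40,0,0],"roll": 0,"gripper": 0}
    - {"slide": [40,0,0],"roll": 0,"gripper": 0}
    - {"slide": [40,0,0],"roll": 0,"gripper": 0}
    - {"slide": [40,0,0],"roll": 0,"gripper": 0}
    - {"slide": [40,0,0],"roll": 0,"gripper": 0}
    - {"slide": [40,0,0],"roll": 0,"gripper": 0}

```text
clock: 11.53
position: [0.5057, 0.3039, 0.069]
ee_rot: [1.881, 2.516, -0.0]
force: [0.0, -0.2, 0.1]
width: 0.006
```

```bash
python3 - <<'E'
from h import *
st();tilt('s12');im=snap('top','t12')['frame'];cv2.imwrite('pics/t12z.png',cv2.resize(im[165:235,150:280],None,fx=5,fy=5,interpolation=cv2.INTER_CUBIC))
E
```

```text
t 11.53 pos [0.5057 0.3039 0.069 ] s,n mm 177.6 0.2 xang 106.44 F [ 0.  -0.2  0.1] w 0.006
slope -0.0128 z0 0.0935 n=233 brass (np.int64(113), np.float64(-136.5), np.float64(-13.7), np.float64(116.9)) cruc (np.int64(89), np.float64(99.7), np.float64(2.4), np.float64(117.3))
```

View pics/t12z.png

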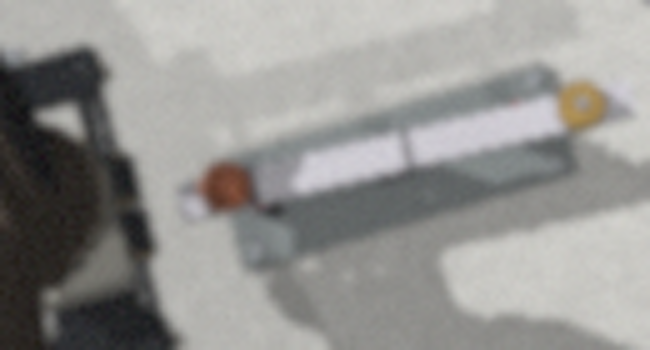

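View pics/s12z.png

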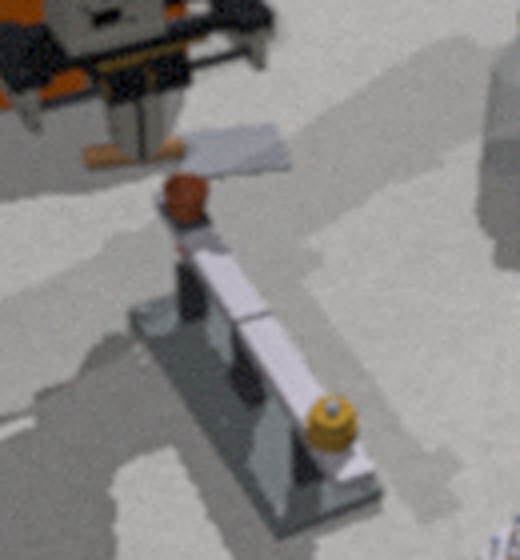

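The bar is rocking gently about level, with slopes of +0.009 then -0.013. I'll raise the tool clear, which gives it time to settle, then check again.

Emit:
jog_arm:
  increments:
    - {"slide": [0,0,-30],"roll": 0,"gripper": 0}
    - {"slide": [0,0,-65],"roll": 0,"gripper": 0}
    - {"slide": [0,0,-100],"roll": 0,"gripper": 0}
    - {"slide": [0,-10,-135],"roll": 0.08,"gripper": 0}
    - {"slide": [0,-25,-160],"roll": 0.18,"gripper": 0.1}
    - {"slide": [-20,-40,-160],"roll": 0.28,"gripper": 0.2}
    - {"slide": [-55,-55,-160],"roll": 0.38,"gripper": 0.4}
    - {"slide": [-95,-70,-160],"roll": 0.48,"gripper": 0.5}
    - {"slide": [-135,-75,-160],"roll": 0.58,"gripper": 0.5}
    - {"slide": [-175,-80,-160],"roll": 0.68,"gripper": 0.5}

```text
clock: 12.47
position: [0.4778, 0.1121, 0.2292]
ee_rot: [-2.615, -1.74, -0.001]
force: [1.2, 0.3, -0.3]
width: 0.39
```

```bash
python3 - <<'E'
from h import *
st();tilt('s13')
E
```

```text
t 12.47 pos [0.4778 0.1121 0.2292] s,n mm 1.7 -81.1 xang 67.28 F [ 1.2  0.3 -0.3] w 0.39
slope -0.0039 z0 0.0936 n=244 brass (np.int64(114), np.float64(-136.3), np.float64(-13.8), np.float64(115.8)) cruc (np.int64(91), np.float64(99.1), np.float64(1.7), np.float64(118.6))
```

View pics/s13z.png

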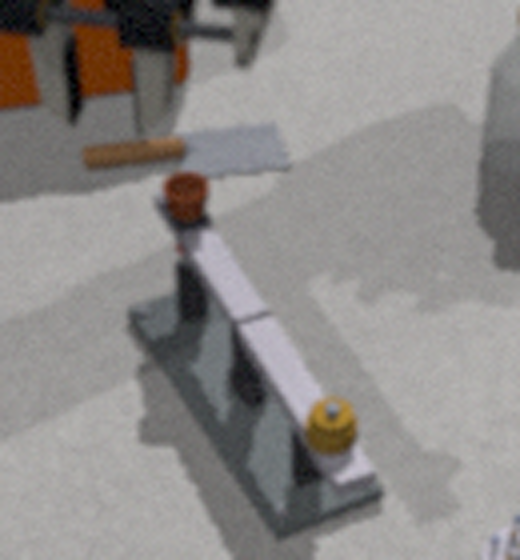

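The slope is now -0.004, so the bar is balanced. The tool is beside the stand, so I'll take a wrist picture for a finer measurement.

```bash
python3 - <<'E'
from h import *
snap('wrist','w1')
E
```

```text
(no output)
```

View pics/w1.png

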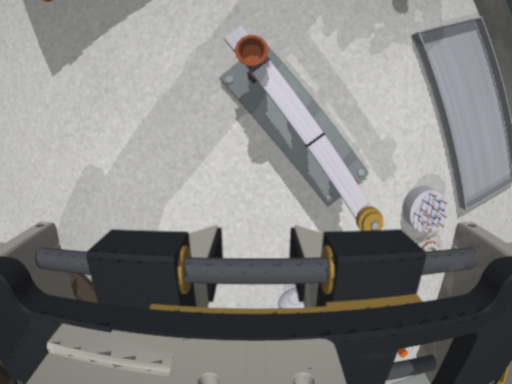

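The whole bar and plate show clearly: crucible at (252,50), black line at (315,139), brass at (370,219). I'll zoom in and measure.

```bash
cat >> h.py <<'E'
def wray(im,u,v,z):
    K=im['intrinsics'];a=np.array([u-K[0,2],v-K[1,2]]);r=np.linalg.norm(a);th=r/K[0,0]
    d=np.array([*(a/r*np.sin(th)),np.cos(th)]);H=im['hand_eye'];R=Ro.from_rotvec(im['rot']).as_matrix()
    c=R@H[:3,3]+im['pos'];d=R@H[:3,:3]@d
    return c+d*(z-c[2])/d[2]
E
python3 - <<'E'
from h import *
a=cv2.imread('pics/w1.png')
cv2.imwrite('pics/w1z.png',cv2.resize(a[20:235,210:395],None,fx=2.7,fy=2.7,interpolation=cv2.INTER_CUBIC))
E
```

```text
(no output)
```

View pics/w1z.png

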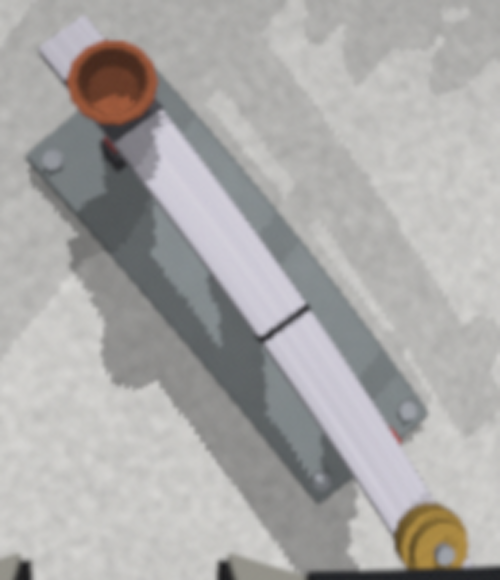

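```bash
python3 - <<'E'
from h import *
im=dict(np.load('pics/w1.npz'))
f=lambda p,z:wray(im,*zz(2.7,(210,20),p),z)[:2]
A,B,C=[f(p,.012) for p in [(28,157),(320,500),(426,412)]]
print(A,B,C,'mid',(A+C)/2,np.linalg.norm(A-B),np.linalg.norm(B-C),'ang',np.degrees(np.arctan2(*(A-B)[::-1])))
L1,L2=f((259,340),.094),f((308,308),.094);m=(L1+L2)/2;print('line',m,np.linalg.norm(L1-L2),1000*(m-S0)@U,1000*(m-S0)@N)
pts=[((159,180),(190,128)),((209,260),(252,230)),((259,340),(308,308)),((310,412),(352,372)),((370,502),(408,455))]
M=[]
for a,b in pts:
    a,b=f(a,.094),f(b,.094);M.append((a+b)/2);print(np.round((a+b)/2,4),np.linalg.norm(a-b).round(4))
M=np.array(M);u=np.linalg.svd(M-M.mean(0))[2][0];u*=np.sign(u[1]);print('bar ang',np.degrees(np.arctan2(u[1],u[0])))
for S in (S0,(A+C)/2):
  d=S-M.mean(0);print('n of ridge centre rel bar line',1000*(d-(d@u)*u),'mid-S along',1000*(m-S)@u)
E
```

```text
[0.48523687 0.23359269] [0.55406213 0.00901721] [0.62597499 0.03118678] mid [0.55560593 0.13238974] 0.23488521658602468 0.07525256624075542 ang 107.03864234509481
line [0.55693796 0.11791615] 0.02420987694692641 -15.211294904958727 -3.5263078940947254
[0.5432 0.1981] 0.0247
[0.5492 0.1557] 0.0213
[0.5569 0.1179] 0.0242
[0.5653 0.0838] 0.0244
[0.5767 0.0379] 0.0264
bar ang 101.96775222401364
n of ridge centre rel bar line [0.85728847 0.18171804] mid-S along -15.439625081964822
n of ridge centre rel bar line [0.25493944 0.0540391 ] mid-S along -14.435211617773408
```

Emit:
jog_arm:
  increments:
    - {"slide": [-33,20,0],"roll": 0.07,"gripper": 0.5}
    - {"slide": [-66,39,0],"roll": 0.14,"gripper": 0.5}
    - {"slide": [-99,58,0],"roll": 0.21,"gripper": 0.5}
    - {"slide": [-132,78,0],"roll": 0.28,"gripper": 0.5}
    - {"slide": [-165,97,0],"roll": 0.35,"gripper": 0.5}
    - {"slide": [-198,116,0],"roll": 0.42,"gripper": 0.5}
    - {"slide": [-231,136,0],"roll": 0.49,"gripper": 0.5}
    - {"slide": [-264,155,0],"roll": 0.56,"gripper": 0.5}
    - {"slide": [-297,175,0],"roll": 0.62,"gripper": 0.5}
    - {"slide": [-330,194,0],"roll": 0.655,"gripper": 0.5}

```text
clock: 13.4
position: [0.532, -0.2665, 0.2288]
ee_rot: [-3.035, -0.81, -0.001]
force: [0.2, 0.2, 0.2]
width: 0.497
```

```bash
python3 - <<'E'
from h import *
st();print(np.round(arm.observe()['joints'],2));snap('wrist','w2');tilt('s14')
E
```

```text
t 13.4 pos [ 0.532  -0.2665  0.2288] s,n mm -376.8 -136.6 xang 29.89 F [0.2 0.2 0.2] w 0.497
[-0.19  0.44  0.82  1.65 -0.34  1.2  -0.33]
slope 0.0003 z0 0.0935 n=112 brass None cruc (np.int64(89), np.float64(98.8), np.float64(2.0), np.float64(118.9))
```

View pics/w2.png

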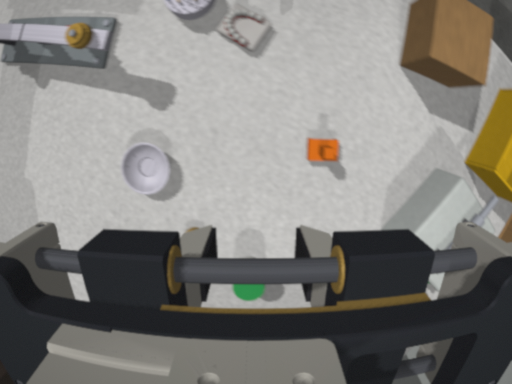

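The saddle is at (323,149) and square to the tool, and the bar stays balanced with slope 0.000. I'll zoom in to measure the saddle.

```bash
python3 - <<'E'
from h import *
a=cv2.imread('pics/w2.png')
cv2.imwrite('pics/w2z.png',cv2.resize(a[130:170,300:350],None,fx=10,fy=10,interpolation=cv2.INTER_CUBIC))
E
```

```text
(no output)
```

View pics/w2z.png

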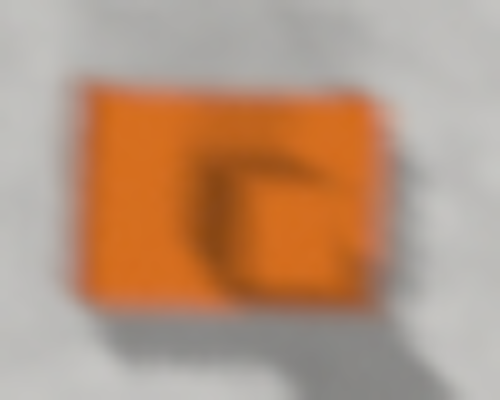

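```bash
python3 - <<'E'
from h import *
im=dict(np.load('pics/w2.npz'))
f=lambda p,z:wray(im,*zz(10,(300,130),p),z)[:2]
Q=np.array([f(p,.014) for p in [(85,88),(383,92),(378,303),(80,300)]])
print(Q.round(4),'c',Q.mean(0).round(4),[np.linalg.norm(Q[i]-Q[(i+1)%4]).round(4) for i in range(4)])
d=Q[1]-Q[0]+Q[2]-Q[3];print('long ang',np.degrees(np.arctan2(d[1],d[0])))
P=f((285,240),.05);print('post',P)
R=Ro.from_rotvec(im['rot']).as_matrix();c=Q.mean(0)
for c in(c,P):print('tool delta',1000*(R[:2,:2].T@(c-im['pos'][:2])))
E
```

```text
[[ 0.6026 -0.3084]
 [ 0.6242 -0.3446]
 [ 0.5988 -0.36  ]
 [ 0.5772 -0.3231]] c [ 0.6007 -0.334 ] [np.float64(0.0422), np.float64(0.0296), np.float64(0.0427), np.float64(0.0293)]
long ang -59.41863863018889
post [ 0.5988628  -0.33348317]
tool delta [25.91360092 92.78206871]
tool delta [24.59099924 91.41523293]
```

Emit:
jog_arm:
  increments:
    - {"slide": [8,31,20],"roll": -0.01,"gripper": 0.5}
    - {"slide": [17,62,40],"roll": -0.01,"gripper": 0.5}
    - {"slide": [25,92,60],"roll": -0.01,"gripper": 0.5}
    - {"slide": [25,92,90],"roll": -0.01,"gripper": 0.5}
    - {"slide": [25,92,115],"roll": -0.01,"gripper": 0.5}
    - {"slide": [25,92,135],"roll": -0.01,"gripper": 0.5}
    - {"slide": [25,92,140],"roll": -0.01,"gripper": 0.5}
    - {"slide": [25,92,140],"roll": -0.01,"gripper": 0.5}
    - {"slide": [25,92,140],"roll": -0.01,"gripper": 0.5}
    - {"slide": [25,92,140],"roll": -0.01,"gripper": 0.5}

```text
clock: 14.33
position: [0.6002, -0.3327, 0.0907]
ee_rot: [3.029, 0.829, 0.003]
force: [-0.8, -1.3, 0.9]
width: 0.502
```

```bash
python3 - <<'E'
from h import *
st();snap('wrist','w3')
E
```

```text
t 14.33 pos [ 0.6002 -0.3327  0.0907] s,n mm -459.6 -90.0 xang 30.6 F [-0.8 -1.3  0.9] w 0.502
```

View pics/w3.png

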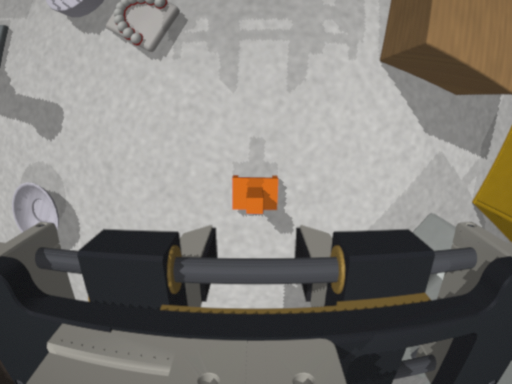

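The saddle is centred between the jaws at (255,195). I'll descend and grip it.

Emit:
jog_arm:
  increments:
    - {"slide": [0,0,20],"roll": 0,"gripper": 0.5}
    - {"slide": [0,0,40],"roll": 0,"gripper": 0.5}
    - {"slide": [0,0,55],"roll": 0,"gripper": 0.5}
    - {"slide": [0,0,65],"roll": 0,"gripper": 0.5}
    - {"slide": [0,0,69],"roll": 0,"gripper": 0.4}
    - {"slide": [0,0,69],"roll": 0,"gripper": 0.2}
    - {"slide": [0,0,69],"roll": 0,"gripper": 0}
    - {"slide": [0,0,69],"roll": 0,"gripper": 0}
    - {"slide": [0,0,69],"roll": 0,"gripper": 0}
    - {"slide": [0,0,69],"roll": 0,"gripper": 0}
  newtons: 15

```text
clock: 15.22
position: [0.5997, -0.3325, 0.0207]
ee_rot: [3.03, 0.828, 0.001]
force: [-0.5, -0.2, 1.7]
width: 0.141
```

```bash
python3 - <<'E'
from h import *
st();snap('wrist','w4')
E
```

```text
t 15.22 pos [ 0.5997 -0.3325  0.0207] s,n mm -459.3 -90.4 xang 30.58 F [-0.5 -0.2  1.7] w 0.141
```

View pics/w4.png

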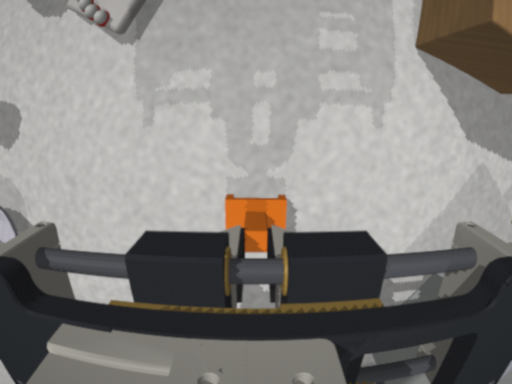

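The jaws are on the post with an opening of 0.141, about 13 mm. Next I lift and carry the saddle.

Emit:
jog_arm:
  increments:
    - {"slide": [0,0,-20],"roll": 0,"gripper": 0}
    - {"slide": [0,0,-55],"roll": 0,"gripper": 0}
    - {"slide": [0,0,-90],"roll": 0,"gripper": 0}
    - {"slide": [5,-11,-125],"roll": -0.08,"gripper": 0}
    - {"slide": [18,-38,-155],"roll": -0.18,"gripper": 0}
    - {"slide": [33,-70,-175],"roll": -0.28,"gripper": 0}
    - {"slide": [49,-105,-190],"roll": -0.38,"gripper": 0}
    - {"slide": [65,-140,-200],"roll": -0.48,"gripper": 0}
    - {"slide": [81,-175,-200],"roll": -0.58,"gripper": 0}
    - {"slide": [97,-210,-200],"roll": -0.68,"gripper": 0}

```text
clock: 16.1
position: [0.5759, -0.1006, 0.2212]
ee_rot: [2.575, 1.797, 0.003]
force: [0.7, -0.1, -0.7]
width: 0.142
```

Emit:
jog_arm:
  increments:
    - {"slide": [-15,-35,0],"roll": -0.1,"gripper": 0}
    - {"slide": [-20,-70,0],"roll": -0.2,"gripper": 0}
    - {"slide": [-25,-100,0],"roll": -0.3,"gripper": 0}
    - {"slide": [-30,-125,0],"roll": -0.4,"gripper": 0}
    - {"slide": [-30,-145,0],"roll": -0.5,"gripper": 0}
    - {"slide": [-30,-155,0],"roll": -0.575,"gripper": 0}
    - {"slide": [-30,-160,0],"roll": -0.575,"gripper": 0}
    - {"slide": [-30,-160,0],"roll": -0.575,"gripper": 0}
    - {"slide": [-30,-160,0],"roll": -0.575,"gripper": 0}
    - {"slide": [-30,-160,0],"roll": -0.575,"gripper": 0}

```text
clock: 16.93
position: [0.4165, -0.0746, 0.2201]
ee_rot: [1.969, 2.447, 0.0]
force: [-0.3, 0.7, -0.0]
width: 0.141
```

```bash
python3 - <<'E'
from h import *
st();snap('wrist','w5');tilt('s15')
E
```

```text
t 16.93 pos [ 0.4165 -0.0746  0.2201] s,n mm -159.9 -192.9 xang 102.36 F [-0.3  0.7 -0. ] w 0.141
slope -0.0023 z0 0.0933 n=180 brass (np.int64(114), np.float64(-136.2), np.float64(-13.6), np.float64(115.6)) cruc None
```

View pics/w5.png

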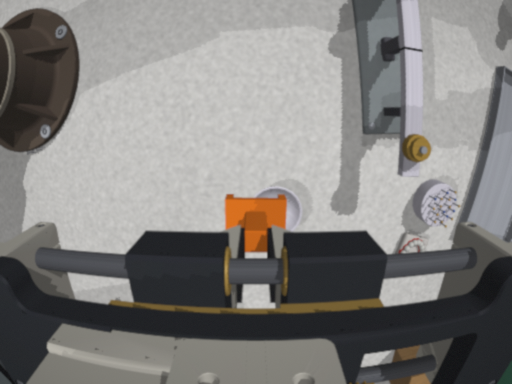

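View pics/s15.png

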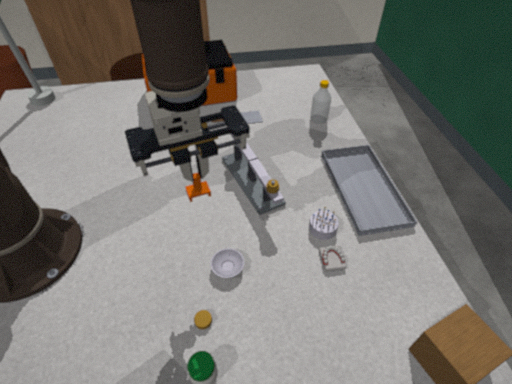

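My second call used the old tool axes, so the tool ended up off to the side. No harm was done, and the saddle is held level. This view shows the stand and bar well, so I measure again.

```bash
python3 - <<'E'
from h import *
a=cv2.imread('pics/w5.png')
cv2.imwrite('pics/w5z.png',cv2.resize(a[0:185,330:450],None,fx=3.2,fy=3.2,interpolation=cv2.INTER_CUBIC))
E
```

```text
(no output)
```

View pics/w5z.png

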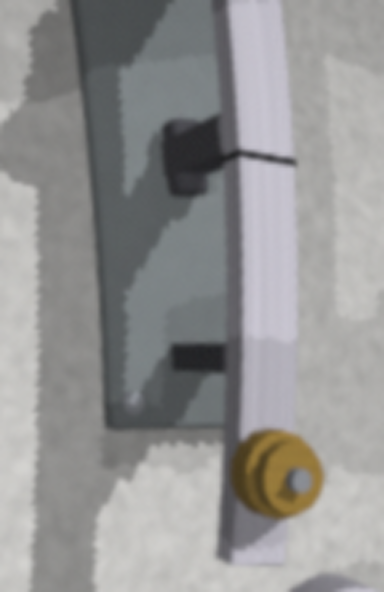

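```bash
python3 - <<'E'
from h import *
im=dict(np.load('pics/w5.npz'))
f=lambda p,z:wray(im,*zz(3.2,(330,0),p),z)[:2]
M=[]
for a,b in [((230,5),(281,5)),((238,151),(296,162)),((243,330),(297,330)),((232,558),(283,563))]:
    a,b=f(a,.094),f(b,.094);M.append((a+b)/2);print(((a+b)/2).round(4),np.linalg.norm(a-b).round(4))
M=np.array(M);u=np.linalg.svd(M-M.mean(0))[2][0];u*=np.sign(u[1]);print('ang',np.degrees(np.arctan2(u[1],u[0])))
S=np.array([.5557,.1328]);d=S-M.mean(0);print('bar pt nearest ridge',M.mean(0)+(d@u)*u,'mid along',1000*(M[1]-S)@u, 'len mid-end',np.linalg.norm(M[1]-M[3]))
print('plate corner',f((107,428),.012))
E
```

```text
[0.5438 0.1774] 0.023
[0.5577 0.1188] 0.0249
[0.5725 0.0563] 0.0234
[ 0.5921 -0.026 ] 0.0229
ang 103.34227794469274
bar pt nearest ridge [0.55446077 0.13250609] mid along -14.121394102680187 len mid-end 0.14879399612661004
plate corner [0.55006134 0.00625701]
```

Emit:
jog_arm:
  increments:
    - {"slide": [22,23,0],"roll": -0.01,"gripper": 0}
    - {"slide": [46,48,0],"roll": -0.01,"gripper": 0}
    - {"slide": [72,75,0],"roll": -0.01,"gripper": 0}
    - {"slide": [98,102,0],"roll": -0.01,"gripper": 0}
    - {"slide": [124,129,0],"roll": -0.01,"gripper": 0}
    - {"slide": [148,154,10],"roll": -0.01,"gripper": 0}
    - {"slide": [166,172,30],"roll": -0.01,"gripper": 0}
    - {"slide": [173.5,180,50],"roll": -0.01,"gripper": 0}
    - {"slide": [173.5,180,65],"roll": -0.01,"gripper": 0}
    - {"slide": [173.5,180,70],"roll": -0.01,"gripper": 0}

```text
clock: 17.87
position: [0.5529, 0.1345, 0.1467]
ee_rot: [-1.952, -2.459, 0.007]
force: [-0.1, 0.2, -1.0]
width: 0.136
```

```bash
python3 - <<'E'
from h import *
st();snap('wrist','w6');a=snap('side','s16')['frame'];b=snap('top','t16')['frame']
cv2.imwrite('pics/s16z.png',cv2.resize(a[80:220,190:320],None,fx=4,fy=4,interpolation=cv2.INTER_CUBIC))
E
```

```text
t 17.87 pos [0.5529 0.1345 0.1467] s,n mm 1.8 -2.6 xang 103.11 F [-0.1  0.2 -1. ] w 0.136
```

View pics/w6.png

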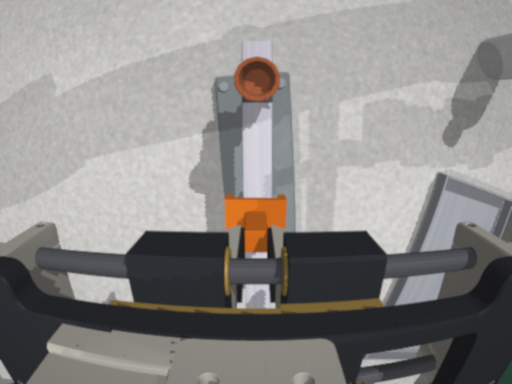

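View pics/s16z.png

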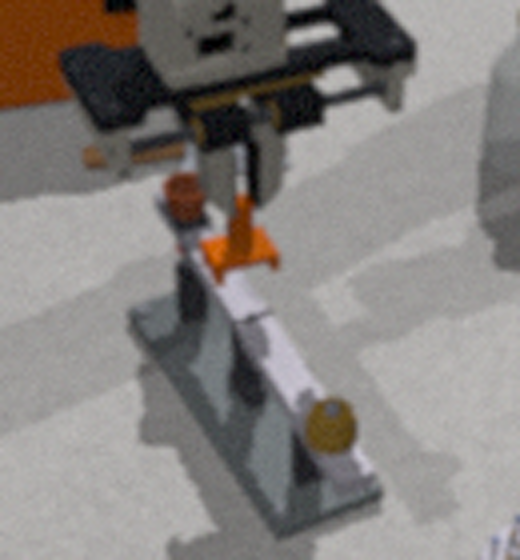

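In the wrist view the bar is centred at column 257 against the saddle's 255, and lies parallel to it. I'll let the arm settle a little lower and recheck.

Emit:
jog_arm:
  increments:
    - {"slide": [0,0,5],"roll": 0,"gripper": 0}
    - {"slide": [0,0,10],"roll": 0,"gripper": 0}
    - {"slide": [0,0,15],"roll": 0,"gripper": 0}
    - {"slide": [0,0,15],"roll": 0,"gripper": 0}
    - {"slide": [0,0,15],"roll": 0,"gripper": 0}
    - {"slide": [0,0,15],"roll": 0,"gripper": 0}
    - {"slide": [0,0,15],"roll": 0,"gripper": 0}
    - {"slide": [0,0,15],"roll": 0,"gripper": 0}
    - {"slide": [0,0,15],"roll": 0,"gripper": 0}
    - {"slide": [0,0,15],"roll": 0,"gripper": 0}

```text
clock: 18.85
position: [0.5539, 0.1341, 0.1351]
ee_rot: [1.954, 2.46, 0.0]
force: [-0.4, 0.2, -0.4]
width: 0.145
```

```bash
python3 - <<'E'
from h import *
st();a=snap('wrist','w7')['frame'];b=snap('side','s17')['frame']
A=cv2.resize(a[30:250,190:330],None,fx=2.5,fy=2.5,interpolation=cv2.INTER_CUBIC)
B=cv2.resize(b[80:220,200:310],None,fx=3.9,fy=3.9,interpolation=cv2.INTER_CUBIC)[:550]
D=np.zeros((550,A.shape[1]+B.shape[1],3),np.uint8);D[:,:A.shape[1]]=A[:550];D[:B.shape[0],A.shape[1]:]=B
cv2.imwrite('pics/c7.png',D);print(D.shape)
E
```

```text
t 18.85 pos [0.5539 0.1341 0.1351] s,n mm 1.1 -1.9 xang 103.06 F [-0.4  0.2 -0.4] w 0.145
(550, 779, 3)
```

View pics/c7.png

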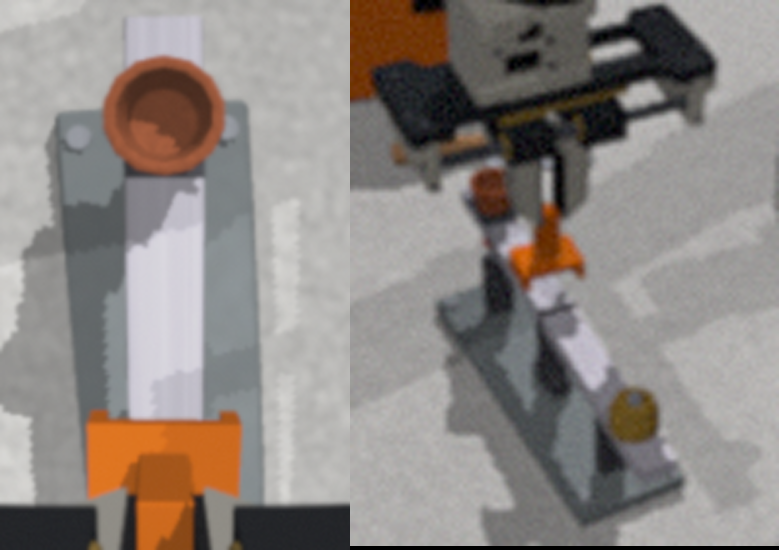

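The bar is within about 1 mm of the saddle's centre: the saddle is at zoom column 165 and the bar at 166. The legs straddle it, so I'll lower most of the way.

Emit:
jog_arm:
  increments:
    - {"slide": [-1,0.5,4],"roll": 0,"gripper": 0}
    - {"slide": [-1,0.5,8],"roll": 0,"gripper": 0}
    - {"slide": [-1,0.5,12],"roll": 0,"gripper": 0}
    - {"slide": [-1,0.5,16],"roll": 0,"gripper": 0}
    - {"slide": [-1,0.5,20],"roll": 0,"gripper": 0}
    - {"slide": [-1,0.5,23],"roll": 0,"gripper": 0}
    - {"slide": [-1,0.5,25],"roll": 0,"gripper": 0}
    - {"slide": [-1,0.5,26],"roll": 0,"gripper": 0}
    - {"slide": [-1,0.5,26],"roll": 0,"gripper": 0}
    - {"slide": [-1,0.5,26],"roll": 0,"gripper": 0}

```text
clock: 19.78
position: [0.5546, 0.1331, 0.109]
ee_rot: [1.955, 2.459, 0.0]
force: [0.3, 0.3, -0.5]
width: 0.14
```

```bash
python3 - <<'E'
from h import *
st();a=snap('wrist','w8')['frame'];b=snap('side','s18')['frame']
A=cv2.resize(a[30:250,190:330],None,fx=2.5,fy=2.5,interpolation=cv2.INTER_CUBIC)
B=cv2.resize(b[80:220,200:310],None,fx=3.9,fy=3.9,interpolation=cv2.INTER_CUBIC)[:550]
D=np.zeros((550,A.shape[1]+B.shape[1],3),np.uint8);D[:,:A.shape[1]]=A[:550];D[:B.shape[0],A.shape[1]:]=B
cv2.imwrite('pics/c8.png',D)
E
```

```text
t 19.78 pos [0.5546 0.1331 0.109 ] s,n mm 0.1 -1.5 xang 103.05 F [ 0.3  0.3 -0.5] w 0.14
```

View pics/c8.png

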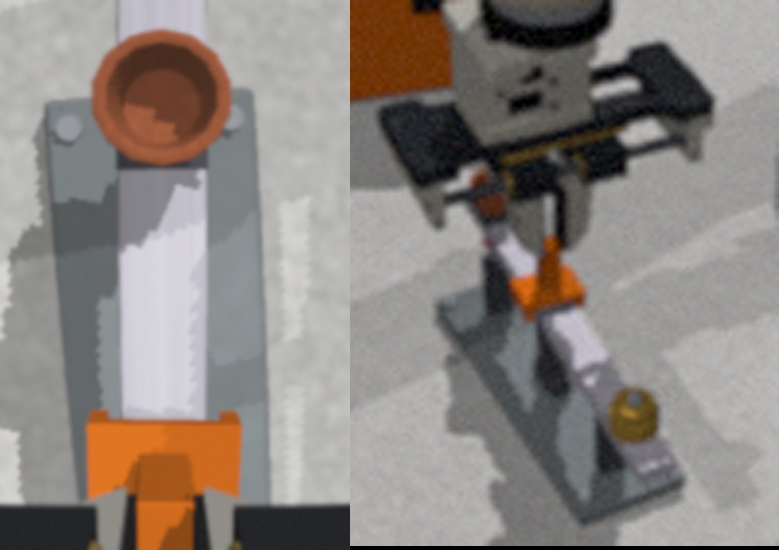

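Feet are about 3 mm above the seat, straddling squarely. I'll lower the rest and release.

Emit:
jog_arm:
  increments:
    - {"slide": [0,0,0.7],"roll": 0,"gripper": 0}
    - {"slide": [0,0,1.4],"roll": 0,"gripper": 0}
    - {"slide": [0,0,2],"roll": 0,"gripper": 0}
    - {"slide": [0,0,2.5],"roll": 0,"gripper": 0}
    - {"slide": [0,0,2.8],"roll": 0,"gripper": 0}
    - {"slide": [0,0,2.8],"roll": 0,"gripper": 0}
    - {"slide": [0,0,2.8],"roll": 0,"gripper": 0}
    - {"slide": [0,0,2.8],"roll": 0,"gripper": 0}
    - {"slide": [0,0,2.8],"roll": 0,"gripper": 0}
    - {"slide": [0,0,2.8],"roll": 0,"gripper": 0}
  newtons: 5

```text
clock: 20.72
position: [0.5545, 0.1332, 0.1061]
ee_rot: [-1.954, -2.46, -0.0]
force: [-0.0, 0.1, -0.2]
width: 0.15
```

```bash
python3 - <<'E'
from h import *
st();tilt('s19')
E
```

```text
t 20.72 pos [0.5545 0.1332 0.1061] s,n mm 0.1 -1.5 xang 103.06 F [-0.   0.1 -0.2] w 0.15
slope -0.0038 z0 0.0933 n=152 brass (np.int64(108), np.float64(-136.5), np.float64(-14.5), np.float64(115.8)) cruc (np.int64(180), np.float64(15.0), np.float64(-4.7), np.float64(129.6))
```

Emit:
jog_arm:
  increments:
    - {"slide": [0,0,0.3],"roll": 0,"gripper": 0}
    - {"slide": [0,0,0.7],"roll": 0,"gripper": 0}
    - {"slide": [0,0,0.7],"roll": 0,"gripper": 0.16}
    - {"slide": [0,0,0.7],"roll": 0,"gripper": 0.18}
    - {"slide": [0,0,0.7],"roll": 0,"gripper": 0.2}
    - {"slide": [0,0,0.7],"roll": 0,"gripper": 0.24}
    - {"slide": [0,0,0.7],"roll": 0,"gripper": 0.3}
    - {"slide": [0,0,0.7],"roll": 0,"gripper": 0.36}
    - {"slide": [0,0,0.7],"roll": 0,"gripper": 0.42}
    - {"slide": [0,0,0.7],"roll": 0,"gripper": 0.45}

```text
clock: 21.6
position: [0.5545, 0.1332, 0.1054]
ee_rot: [-1.955, -2.46, -0.0]
force: [-0.1, -0.1, -0.3]
width: 0.427
```

```bash
python3 - <<'E'
from h import *
st();tilt('s20');a=snap('wrist','w9')['frame'];b=snap('side','s21')['frame']
A=cv2.resize(a[30:250,190:330],None,fx=2.5,fy=2.5,interpolation=cv2.INTER_CUBIC)
B=cv2.resize(b[80:220,200:310],None,fx=3.9,fy=3.9,interpolation=cv2.INTER_CUBIC)[:550]
D=np.zeros((550,A.shape[1]+B.shape[1],3),np.uint8);D[:,:A.shape[1]]=A[:550];D[:B.shape[0],A.shape[1]:]=B
cv2.imwrite('pics/c9.png',D)
E
```

```text
t 21.6 pos [0.5545 0.1332 0.1054] s,n mm 0.1 -1.5 xang 103.05 F [-0.1 -0.1 -0.3] w 0.427
slope -0.0002 z0 0.0936 n=130 brass (np.int64(106), np.float64(-136.3), np.float64(-14.5), np.float64(115.4)) cruc (np.int64(148), np.float64(-2.4), np.float64(-6.1), np.float64(132.8))
```

View pics/c9.png

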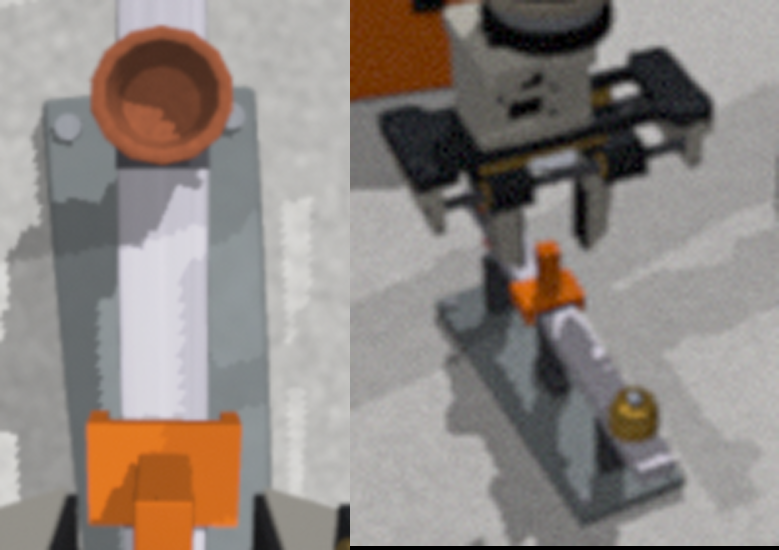

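Released: the saddle sits astride and the bar is level. I retreat straight up, then off to the robot's side.

Emit:
jog_arm:
  increments:
    - {"slide": [0,0,-8],"roll": 0,"gripper": 0.5}
    - {"slide": [0,0,-20],"roll": 0,"gripper": 0.5}
    - {"slide": [0,0,-40],"roll": 0,"gripper": 0.5}
    - {"slide": [0,0,-65],"roll": 0,"gripper": 0.5}
    - {"slide": [0,0,-95],"roll": 0,"gripper": 0.5}
    - {"slide": [0,0,-125],"roll": 0,"gripper": 0.5}
    - {"slide": [0,-20,-150],"roll": 0,"gripper": 0.5}
    - {"slide": [-5,-50,-160],"roll": 0,"gripper": 0.5}
    - {"slide": [-10,-80,-160],"roll": 0.1,"gripper": 0.5}
    - {"slide": [-15,-105,-160],"roll": 0.2,"gripper": 0.5}

```text
clock: 22.58
position: [0.4545, 0.0941, 0.2666]
ee_rot: [2.195, 2.247, 0.003]
force: [0.3, 0.3, -0.8]
width: 0.501
```

Emit:
jog_arm:
  increments:
    - {"slide": [0,-10,0],"roll": 0.1,"gripper": 0.5}
    - {"slide": [0,-15,0],"roll": 0.2,"gripper": 0.5}
    - {"slide": [0,-15,0],"roll": 0.3,"gripper": 0.5}
    - {"slide": [0,-15,0],"roll": 0.4,"gripper": 0.5}
    - {"slide": [0,-15,0],"roll": 0.4,"gripper": 0.5}
    - {"slide": [0,-15,0],"roll": 0.4,"gripper": 0.5}
    - {"slide": [0,-15,0],"roll": 0.4,"gripper": 0.5}
    - {"slide": [0,-15,0],"roll": 0.4,"gripper": 0.5}
    - {"slide": [0,-15,0],"roll": 0.4,"gripper": 0.5}
    - {"slide": [0,-15,0],"roll": 0.4,"gripper": 0.5}

```text
clock: 23.42
position: [0.4406, 0.0944, 0.2654]
ee_rot: [-2.593, -1.773, 0.0]
force: [-0.0, -0.1, 0.2]
width: 0.501
```

```bash
python3 - <<'E'
from h import *
st();tilt('s22');a=snap('wrist','w10')['frame']
cv2.imwrite('pics/w10z.png',cv2.resize(a[20:235,190:430],None,fx=2.7,fy=2.7,interpolation=cv2.INTER_CUBIC));snap('top','t22')
E
```

```text
t 23.42 pos [0.4406 0.0944 0.2654] s,n mm -4.8 -121.8 xang 68.73 F [-0.  -0.1  0.2] w 0.501
slope -0.0035 z0 0.0934 n=179 brass (np.int64(114), np.float64(-136.3), np.float64(-13.7), np.float64(115.5)) cruc (np.int64(248), np.float64(35.3), np.float64(-2.9), np.float64(128.0))
```

View pics/w10z.png

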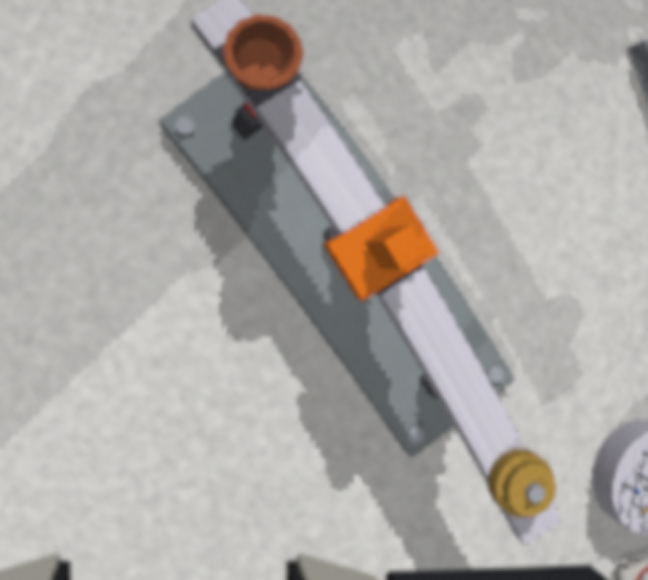

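View pics/s22z.png

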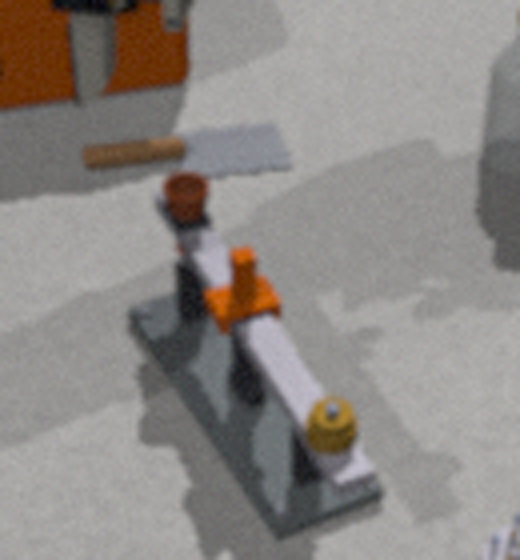

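View pics/t22.png

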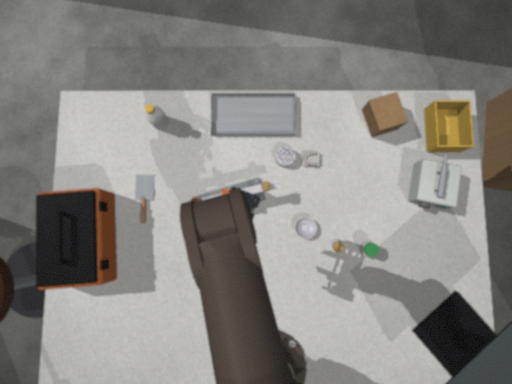

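The saddle sits square and centred at zoom (382,248), and both stops are clear. I'll take a numeric check before handing in.

```bash
python3 - <<'E'
from h import *
im=dict(np.load('pics/w10.npz'))
f=lambda p,z:wray(im,*zz(2.7,(190,20),p),z)[:2]
Q=np.array([f(p,.099) for p in [(327,245),(404,199),(438,250),(362,297)]]);c=Q.mean(0)
A,B,C=[f(p,.012) for p in [(162,124),(412,453),(511,383)]];S=(A+C)/2;u=(A-B)/np.linalg.norm(A-B);n=np.array([u[1],-u[0]])
print('stand',S,np.degrees(np.arctan2(u[1],u[0])),np.linalg.norm(A-B),np.linalg.norm(B-C));print('saddle',c,[np.linalg.norm(Q[i]-Q[i-1]).round(4) for i in range(4)],'rel stand mm',1000*(c-S)@u,1000*(c-S)@n)
d=Q[0]-Q[3]+Q[1]-Q[2];print('saddle x ang',np.degrees(np.arctan2(d[1],d[0])))
M=[]
for a,b in [((281,140),(318,95)),((340,227),(387,196)),((383,307),(424,271)),((437,390),(480,357)),((490,477),(521,445))]:
    M.append((f(a,.094)+f(b,.094))/2)
M=np.array(M);w=np.linalg.svd(M-M.mean(0))[2][0];w*=np.sign(w[1]);print('bar ang',np.degrees(np.arctan2(w[1],w[0])));dd=c-M.mean(0);print('saddle off bar centreline mm',1000*(dd[0]*w[1]-dd[1]*w[0]))
tilt('s23');st()
E
```

```text
stand [0.55456697 0.12993295] 107.07712235649274 0.23306405618875484 0.07320581499676322
saddle [0.55339841 0.13370489] [np.float64(0.0279), np.float64(0.0414), np.float64(0.0276), np.float64(0.0418)] rel stand mm 3.9487982643706725 -0.009377965759140496
saddle x ang 105.04776902415607
bar ang 102.81552871010766
saddle off bar centreline mm -1.1902226715052024
slope -0.0036 z0 0.0936 n=178 brass (np.int64(117), np.float64(-136.3), np.float64(-13.5), np.float64(115.6)) cruc (np.int64(252), np.float64(33.7), np.float64(-3.1), np.float64(126.7))
t 23.62 pos [0.4407 0.0944 0.2654] s,n mm -4.8 -121.7 xang 68.69 F [-0.1  0.4  0.1] w 0.501
```

```bash
python3 - <<'E'
from h import *
print(arm.sign_off())
E
```

```text
the job is handed in; nothing more can be done
None
```

I slid the casting arm about 60 mm with the shut fingers on its crucible end, in small pushes with a back-off after each. It then balanced by itself, with its middle line about 14 mm to the weight side of the ridge. I set the saddle astride it over the ridge, released it, backed the robot clear and handed the job in at about 23.6 s. No verdict is reported.

What the last checks showed:
- **Level:** the bar's slope read about -0.004 rad against the 0.025 limit, steady over the last pictures, and the bar was clear of both red stops.
- **Saddle across the bar:** about 1 mm off its centreline and about 0.04 rad out of line with it.
- **Saddle along the stand:** two measurements disagreed. The gripper position at release put it about 0.5 to 1 mm from the ridge middle, and the last wrist picture put it about 4 mm off. Both are within the 8 mm allowed.
- **Bar direction:** the bar lies turned about 0.07 rad from the stand's axis.
- **Bystanders:** the last pictures showed none that looked moved, but I judged this by eye and did not measure it.

One carrying move used the wrong tool axes, so the saddle swung off to the side, touching nothing, before I corrected it.

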